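Pin the lid back on the shop's cash case

ROBOT

A 6-joint arm with a two-finger parallel gripper is mounted at the origin on the work surface. World frame = base frame: x ahead of the robot, y to its left, z up, the work surface at z = 0. Lengths are in mm, angles in rad, forces in N, time in s.
With the tool pointing down it reaches from about 275 to 750 mm from the base axis. Payload 10.2 kg.
Tool frame: the origin (TCP) lies midway between the tips of the shut fingers; the grasp point (between the pads) lies 19 mm behind it; z points along the fingers, y is the line along which they close (so a half turn about z gives the same grasp; the last joint's range is limited). The gripper opens to 85 mm and grips with 20 to 120 N. Pads are 22 mm wide; open, the fingers measure 114 mm over their backs; the gripper's body (76 mm by 85 mm) begins 54 mm behind the grasp point. The pads swing forward as they close: fully open they stand 13 mm farther back than shut.
Start: joints at [0.953, 0.313, 1.498, -0, 1.331, -0.223], TCP at [201.94, 484.614, 197.894] pointing down, gripper open.
Joint ranges: [-2.94, 2.94], [-0.97, 2.17], [0.19, 2.56], [-1.23, 4.37], [0.02, 3.11], [-2.88, 2.88]. Speed limits (rad/s): [2.39, 2.39, 3.01, 3.14, 3.14, 3.14].

INTERFACE

Orientations are given as a unit quaternion [w, x, y, z].
In Python, from rig import sense, capture, finish_job, find_in, place_of gives the robot as it stands. The module is installed in compiled form; this text tells all that it offers.
- The arm moves only by the shell command python3 -m jog 'ROWS' [FORCE]. ROWS is JSON, a list of rows, each an object of numbers: "tx", "ty", "tz": the shift along the tool's x, y, z in mm; "ax", "ay", "az": the turn, a rotation vector about the tool's x, y, z in rad; "jaw": the closure, from -1 (fully open) to 1 (shut), so that 0 is half open. In form: [{"tx": .., "ty": .., "tz": .., "ax": .., "ay": .., "az": .., "jaw": ..}, ...]. A call has 1 to 5 rows; each row shifts and turns the commanded pose from where the row before left it, along the tool's axes as they then stand; what a row does not reach is not made up. A row lasts 1/8 s, in which the tool goes at most 62.5 mm and 10.7 degrees, less where a joint would pass 70% of its speed; a pose out of reach is approached as far as the arm can. A call with a gripper value outside its range is refused whole. The fingers move at their own pace and stop on an object; FORCE is the grip in N (left out, the last holds). Time passes only in rows, so rows that do not move let the fingers close. It gives the time, the measured TCP pose, the force, the opening and the grip force at its end, in the units of the state.
- sense(): the state, without advancing time (a new reading comes with each control period).
- capture(name): name is "side" or "top" or "wrist"; returns a dict with "color" (420x560x3 uint8, red, green, blue), "depth" (420x560 float32, mm along the optical axis (not along the pixel's ray), 0 where there is no reading), "fx", "fy", "cx", "cy" (pixels), "camera_from_world" (4x4, takes a point from world to camera coordinates); the wrist camera has in their place "mount" (4x4, takes a point from camera to tool coordinates, whose origin is the TCP and whose axes are the flange's). Camera axes: x right, y up, looking along -z (the intrinsics and any distortion apply to the point x, -y, -z); pixel columns grow to the right and rows downward; lengths in mm; the calibration is good to about 2 mm. The wrist camera is an equidistant fisheye: a pixel r from the principal point sees the ray r / f radians off the axis. A picture is of the moment at which its call begins: read the wrist's pose just before it.
- finish_job(): hands the job in; it is judged then, once.
Trained networks look in the newest picture that a camera, given by its name, has taken for a name from the list of things; names that differ only in an ending like _2 or _b are one class to them, and where a whole thing is asked for, a point or a joint stands for the part that bears it (a point fixed in the world has none). Each returns a list of dicts, best first, with "conf" (0 to 1); they miss things now and then, are a little off and sometimes report something else, mostly with a low value. They report only what shows in the picture. A call takes as long as a camera call. They do not tell look-alikes from the thing itself.
- find_in(query, camera): "centre" ([column, row] in pixels, amid what is visible of it).
- place_of(query, camera): "centre" ([column, row] in pixels: a listed point, or the origin of a listed thing).
The state is a dict: "time_s": time; "joints": joint angles; "dq": joint speeds; "tau": joint torques, N m; "eef_pos": TCP position; "ee_rot": TCP orientation; "force": force on the tool from outside, world axes, zero at the start; "wrist_torque": the same for the moment, N m; "grip_width": opening from 0.0 (shut) to 1.0 (fully open); "grip_force": force on a finger pad.
Only numpy, scipy, OpenCV 4.12 (cv2) and the standard library are available. Lean on these libraries where they do the work, as an engineer would, in place of code of your own. Each camera call takes 0.05 s, during which the arm holds its last target. There are 200 camera calls.

TASK

The green cash case stands on its end with its loose lid set against it, so that the three steel hinge knuckles line up one above the other. Take the long pin out of the wooden block and slide it down through all three knuckles until its knob sits fully home in the flared mouth of the top one, then let go. Leave the short pin in the block and leave both halves of the case standing as they are.

Things in the scene. Friction and masses are not known exactly. Their poses are not given: they have to be found in the camera images.
- long_pin_grip (a point): Centre of the knob (upright cylinder, 28 mm wide, 60 mm tall) of the LONG steel pin, 130 g, z up along it. Shank below: 12 mm thick, 100 mm long, so the point is 130 mm under this centre. It stands in a hole 50 mm deep of a fixed wooden block (70 x 170 x 60 mm high; two holes 90 mm apart, pins may swap), this centre about 140 mm above the table, leaning 5 degrees at most.
- short_pin_grip (a point): Centre of the knob of the SHORT pin, a bystander in the block's other hole: the same knob (28 x 60 mm) on a shank of only 48 mm, so its knob stands right on the block, its centre about 90 mm above the table, 50 mm lower than the long pin's. It stays there.
- hinge_mouth (a point): Centre of the rim of the top knuckle's flared mouth, on the hinge axis, 138 mm above the table, the highest point of the case. Mouth 40 mm wide inside (48 outside), narrowing in 8 mm to a 24 mm bore. z up; the fixed case (130 mm tall) lies 22 to 202 mm off to -x, 70 mm to +y, lid 48 mm to -y. Lowest knuckle ends 92 mm under the rim. Pin home: knob centre about 24 mm above this point.
- lid_eye (a point): Centre of the middle knuckle (steel tube, bore 24 mm, 26 mm tall), which belongs to the loose lid; on the hinge axis, 51 mm below the mouth's rim. The lid is a green tray 180 x 47 mm, 130 mm tall, about 700 g, standing free on the table against the fixed half. z up.
Not all that is in view belongs to the job. Leave any orange look-alike of the part that bears hinge_mouth alone.

How it is judged (in metres and radians):
On the way:
1. the long pin has been lifted out of the block (distance of long_pin_grip from where it was at the start of the episode above 0.06 m), for 0.1 s.
At the end, for the whole second after the job is handed in: Long pin through all three knuckles: knob centre within 15 mm of the hinge axis, at most 36 mm above the mouth's rim (12 mm short of home), upright to 10 degrees. Lid upright to 10 degrees, its knuckle within 15 mm of the axis. Short pin moved less than 30 mm (horizontal distance between each of long_pin_grip, lid_eye and hinge_mouth below 0.015 m and z of long_pin_grip in the frame of hinge_mouth between 0.012 and 0.036 m and angle between each of long_pin_grip, lid_eye's own z axis and vertical below 0.175 rad and distance of short_pin_grip from where it was at the start of the episode below 0.03 m); the robot touches nothing.
It fails at once if the short pin is pulled out of the block (moved more than 40 mm) (distance of short_pin_grip from where it was at the start of the episode above 0.04 m).
It fails at once if the lid is knocked over (tilted more than 25 degrees) (angle between lid_eye's own z axis and vertical above 0.44 rad).
It also fails if it takes over 40 s, if anything falls off the work surface, if the arm or the gripper's body presses on something with over 40 N, if the wrist force passes 120 N, or if a joint passes its speed limit or range.

## Working session

There is one attempt and no reset: what is moved stays moved. The work goes in short steps, Python scripts to look and compute and a shell command to move; the robot and the scene stay as the last step left them, time stands still between calls to the robot, and variables do not carry over. Pictures are saved under pics/ and viewed, at most 10 in all, crops included, and the job is handed in when it is done.

```bash
mkdir -p pics && cat > h.py <<'E'
import numpy as np, cv2
from rig import sense, capture, find_in, place_of
from scipy.spatial.transform import Rotation as R
def rot(s):
    q=s["ee_rot"]; return R.from_quat([q[1],q[2],q[3],q[0]])
def ray(c,px,s=None):
    u,v=(px[0]-c["cx"])/c["fx"],(px[1]-c["cy"])/c["fy"]
    if "mount" in c:
        r=np.hypot(u,v); k=np.sin(r)/max(r,1e-9)
        d=np.array([u*k,-v*k,-np.cos(r)])
        T=np.eye(4);T[:3,:3]=rot(s).as_matrix();T[:3,3]=s["eef_pos"];M=T@c["mount"]
    else:
        d=np.array([u,-v,-1.]); M=np.linalg.inv(c["camera_from_world"])
    return M[:3,3], M[:3,:3]@d
def at_depth(c,px,s=None):
    o,d=ray(c,px,s); z=c["depth"][int(round(px[1])),int(round(px[0]))]
    dc=d if "mount" not in c else d/np.cos(np.hypot((px[0]-c["cx"])/c["fx"],(px[1]-c["cy"])/c["fy"]))
    return o+dc*z
def at_z(c,px,z,s=None):
    o,d=ray(c,px,s); return o+d*(z-o[2])/d[2]
def tri(a,b):
    (o1,d1),(o2,d2)=a,b; d1=d1/np.linalg.norm(d1); d2=d2/np.linalg.norm(d2)
    t=np.linalg.lstsq(np.c_[d1,-d2],o2-o1,rcond=None)[0]
    p,q=o1+d1*t[0],o2+d2*t[1]; return (p+q)/2,np.linalg.norm(p-q)
def save(n,c,crop=None,k=1):
    im=c["color"][:,:,::-1]
    if crop: im=im[crop[1]:crop[3],crop[0]:crop[2]]
    cv2.imwrite("pics/"+n,cv2.resize(im,None,fx=k,fy=k,interpolation=cv2.INTER_CUBIC))
E
python3 - <<'E'
from h import *
np.set_printoptions(precision=1,suppress=True)
Z=dict(long_pin_grip=140,short_pin_grip=90,hinge_mouth=138,lid_eye=87)
ims=[]
for cam in ("side","top"):
    c=capture(cam); ims.append(c["color"][:,:,::-1])
    for n in Z:
        for d in place_of(n,cam)[:4]:
            print(cam,n,round(d["conf"],2),np.array(d["centre"]),"z:",at_z(c,d["centre"],Z[n]),"dep:",at_depth(c,d["centre"]))
s=sense();print(s["eef_pos"],s["ee_rot"],s["force"],s["time_s"])
cv2.imwrite("pics/a.png",ims[0]);cv2.imwrite("pics/b.png",ims[1])
E
```

```text
side long_pin_grip 0.72 [231.2 147.9] z: [577.7 130.8 140. ] dep: [563.8 106.2 162.1]
side short_pin_grip 0.79 [218.2 145.3] z: [585.4 217.9  90. ] dep: [575.6 199.1 106.2]
side hinge_mouth 0.97 [376.1 326.9] z: [ 514.2 -475.5  138. ] dep: [ 526.2 -468.7  116.1]
side hinge_mouth 0.92 [304.4 214.3] z: [ 585.8 -171.7  138. ] dep: [ 594.7 -161.7  124.1]
side lid_eye 0.72 [300.  226.8] z: [ 584.2 -161.5   87. ] dep: [ 558.4 -190.8  130. ]
top long_pin_grip 0.6 [200.9 210.8] z: [567.2 128.5 140. ] dep: [562.3 122.3 166.6]
top short_pin_grip 0.48 [178.6 208.8] z: [582.6 204.3  90. ] dep: [577.5 196.3 117.4]
top hinge_mouth 0.89 [309.4 204.7] z: [ 582.  -165.7  138. ] dep: [ 596.6 -169.7   63.5]
top hinge_mouth 0.7 [429.4 228.7] z: [ 514.5 -481.9  138. ] dep: [ 516.5 -487.6  122.2]
top lid_eye 0.55 [308.5 207.9] z: [ 582.8 -165.7   87. ] dep: [ 599.2 -170.3   -0.3]
[201.9 484.6 197.9] [-0.   0.2  1.  -0. ] [ 0.7 -0.4 -0.3] 0.5
```

View pics/a.png

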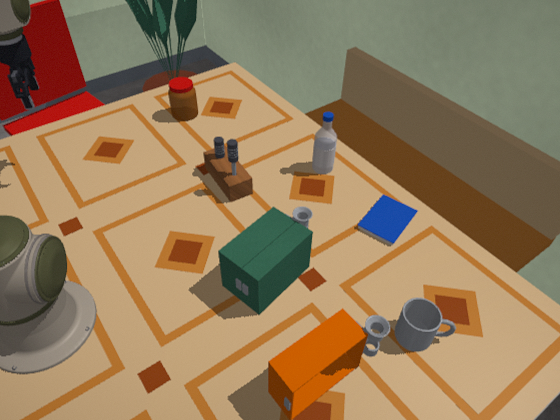

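View pics/b.png

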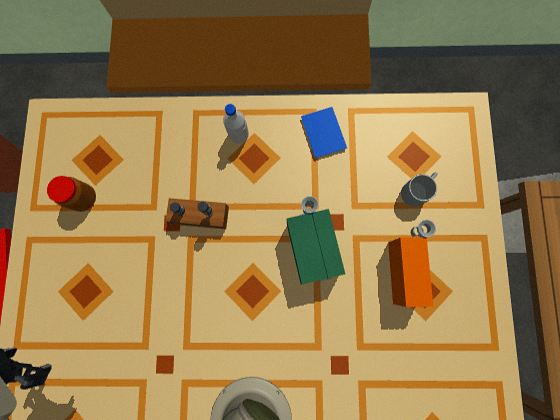

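Two pins stand in the block. In the side view, the right one at (232,150) stands high on a bare shank, so it is the long pin. The left one at (219,147) sits right on the block, so it is the short pin. In the top view they are at (204,208) and (177,208). For the hinge mouth there are two candidates: the green case's, at (303,214) side and (309,204) top, and the orange look-alike's, at (376,327) side and (425,228) top. I choose the long pin at the right and the green case's mouth.

```bash
python3 - <<'E'
from h import *
np.set_printoptions(precision=2,suppress=True)
c=capture("side"); save("c.png",c,(190,120,340,290),3.5)
t=capture("top")
L=place_of("long_pin_grip","side")[0]["centre"],place_of("long_pin_grip","top")[0]["centre"]
H=[ [d["centre"] for d in place_of("hinge_mouth",k) if 290<d["centre"][0]<320][0] for k in("side","top")]
print(tri(ray(c,L[0]),ray(t,L[1])),tri(ray(c,H[0]),ray(t,H[1])))
w=capture("wrist");s=sense();print(w["mount"],w["fx"],w["cx"],w["cy"])
r=rot(s);print(r.as_matrix());print("to (569,129,270):",r.inv().apply(np.array([569,129,270])-s["eef_pos"]))
E
```

```text
(array([570.22, 115.62, 143.25]), np.float64(7.000836641749014)) (array([ 583.04, -165.79,  133.81]), np.float64(7.436078743123886))
[[   0.      0.96    0.28   70.67]
 [   1.     -0.      0.     -0.33]
 [   0.      0.28   -0.96 -175.89]
 [   0.      0.      0.      1.  ]] 325.19226210127806 280.2200352083976 205.83556028060934
[[-0.92  0.38  0.  ]
 [ 0.38  0.92 -0.  ]
 [-0.   -0.   -1.  ]]
to (569,129,270): [-475.6  -187.1   -72.09]
```

View pics/c.png

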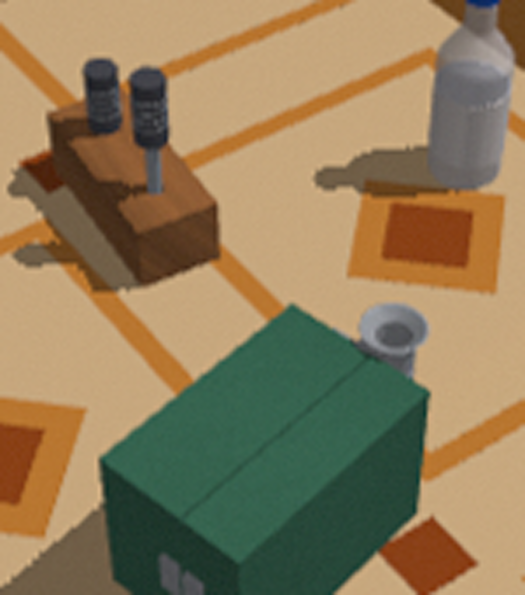

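The crop confirms it: the right pin (crop 150,107) shows a steel shank and is the long one, and the left pin's knob sits on the wood. The green case's flared mouth is at crop (393,330).

```bash
python3 -m jog '[{"tx":-45,"ty":-18,"tz":-20},{"tx":-53,"ty":-21,"tz":-15},{"tx":-53,"ty":-21,"tz":-15},{"tx":-53,"ty":-21,"tz":-10},{"tx":-53,"ty":-21,"tz":-10}]' 40
```

```text
schema error: expected keys tx, ty, tz, ax, ay, az, jaw
```

```bash
python3 -m jog '[{"tx":-53,"ty":-21},{"tx":-53,"ty":-21},{"tx":-53,"ty":-21},{"tx":-40,"ty":-16},{}]'; cat > look.py <<'E'
from h import *
import sys
np.set_printoptions(precision=1,suppress=True)
s=sense();w=capture("wrist");save(sys.argv[1],w)
print(s["eef_pos"],s["grip_width"],s["force"],s["time_s"])
Z=dict(long_pin_grip=140,short_pin_grip=90,hinge_mouth=138,lid_eye=87)
for n in Z:
    for d in place_of(n,"wrist")[:2]:
        print(n,round(d["conf"],2),np.array(d["centre"]),"z:",at_z(w,d["centre"],Z[n],s),"dep:",at_depth(w,d["centre"],s))
E
python3 look.py d.png
```

```text
[201.9 484.6 197.9] 0.9977242748611068 [-0.5  0.   0.3] 0.85schema error: expected keys tx, ty, tz, ax, ay, az, jaw
```

View pics/d.png

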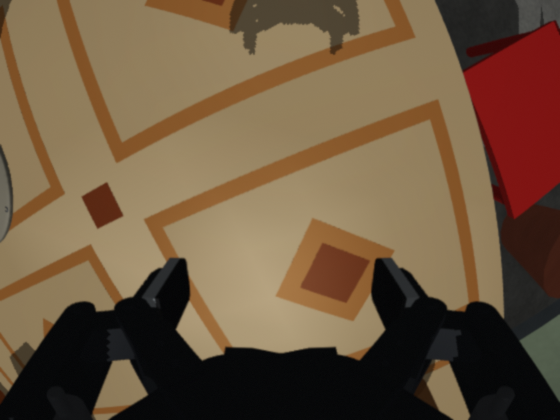

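The moves were refused because every row needs all the keys, so the picture shows only bare table under the start pose.

```bash
python3 -m jog '[{"tx":-45,"ty":-18,"tz":-20,"ax":0,"ay":0,"az":0,"jaw":-1},{"tx":-53,"ty":-21,"tz":-15,"ax":0,"ay":0,"az":0,"jaw":-1},{"tx":-53,"ty":-21,"tz":-15,"ax":0,"ay":0,"az":0,"jaw":-1},{"tx":-53,"ty":-21,"tz":-10,"ax":0,"ay":0,"az":0,"jaw":-1},{"tx":-53,"ty":-21,"tz":-10,"ax":0,"ay":0,"az":0,"jaw":-1}]' 40
```

```text
time_s: 1.72
eef_pos: [401.1, 290.2, 268.4]
ee_rot: [0.0, 0.196, 0.981, 0.0]
force: [0.4, -0.3, -0.1]
grip_width: 0.997
grip_force: 0.0
```

```bash
python3 -m jog '[{"tx":-53,"ty":-21,"tz":0,"ax":0,"ay":0,"az":0,"jaw":-1},{"tx":-53,"ty":-21,"tz":0,"ax":0,"ay":0,"az":0,"jaw":-1},{"tx":-53,"ty":-21,"tz":0,"ax":0,"ay":0,"az":0,"jaw":-1},{"tx":-53,"ty":-21,"tz":0,"ax":0,"ay":0,"az":0,"jaw":-1},{"tx":0,"ty":0,"tz":0,"ax":0,"ay":0,"az":0,"jaw":-1}]' && python3 look.py e.png
```

```text
time_s: 2.35
eef_pos: [565.0, 129.7, 266.7]
ee_rot: [-0.001, 0.198, 0.98, -0.0]
force: [-0.9, 0.5, 0.0]
grip_width: 1.003
grip_force: 0.0
[565.  129.7 266.7] 1.0034990292877501 [-0.9  0.5  0. ] 2.35
long_pin_grip 0.6 [273.2 202.2] z: [574.8 117.3 140. ] dep: [567.6 121.2 169.2]
long_pin_grip 0.19 [ 74.8 290.9] z: [ 583.5 -162.6  140. ] dep: [ 587.3 -177.4  126. ]
short_pin_grip 0.85 [351.3 167.5] z: [583.9 206.6  90. ] dep: [576.5 202.3 120.8]
hinge_mouth 0.87 [ 73.4 293.1] z: [ 586.1 -169.5  138. ] dep: [ 588.1 -177.3  130.8]
lid_eye 0.65 [ 90.6 273.4] z: [ 582.9 -169.2   87. ] dep: [ 578.5 -152.   105.7]
```

View pics/e.png

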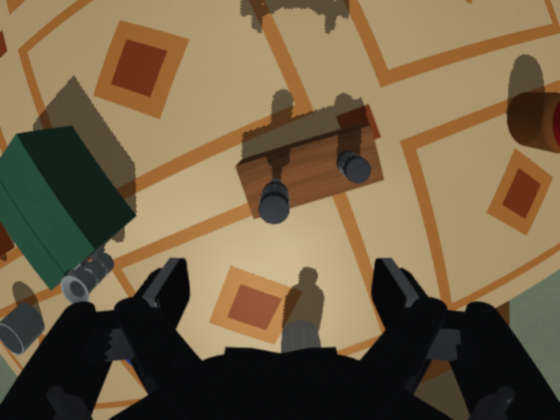

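The wrist view shows the long pin at (274,205), the short pin at (353,166), and the green case's mouth at (73,290) on the left. I'll fit the long pin's knob from depth.

```bash
cat > cloud.py <<'E'
from h import *
np.set_printoptions(precision=1,suppress=True)
def cloud(c,s=None):
    vs,us=np.nonzero(c["depth"]>0); z=c["depth"][vs,us]
    u=(us-c["cx"])/c["fx"]; v=(vs-c["cy"])/c["fy"]
    if "mount" in c:
        r=np.hypot(u,v)+1e-9; k=np.tan(r)/r
        P=np.c_[u*k*z,-v*k*z,-z]; T=np.eye(4);T[:3,:3]=rot(s).as_matrix();T[:3,3]=s["eef_pos"];M=T@c["mount"]
    else:
        P=np.c_[u*z,-v*z,-z]; M=np.linalg.inv(c["camera_from_world"])
    return P@M[:3,:3].T+M[:3,3], us, vs
def circ(p,r):  # fixed-radius circle fit
    from scipy.optimize import least_squares
    f=least_squares(lambda q:np.hypot(p[:,0]-q[0],p[:,1]-q[1])-r,p[:,:2].mean(0)+0,loss="soft_l1")
    return f.x,np.sqrt(np.mean(f.fun**2))
E
python3 - <<'E'
from cloud import *
for cam in("wrist","top","side"):
    s=sense();c=capture(cam);P,us,vs=cloud(c,s)
    for nm,b in (("long",(570,121)),("short",(580,203))):
        m=np.hypot(P[:,0]-b[0],P[:,1]-b[1])<35
        for lo,hi in((160,185),(140,158),(115,135),(60,110)):
            Q=P[m&(P[:,2]>lo)&(P[:,2]<hi)]
            if len(Q)>4: print(cam,nm,lo,hi,len(Q),"med",np.median(Q,0),"bbox",(Q.min(0)+Q.max(0))/2,np.ptp(Q,axis=0))
E
```

```text
wrist long 160 185 768 med [572.3 119.8 169.6] bbox [573.4 119.3 165.9] [27.  27.2 11.6]
wrist long 140 158 139 med [562.4 126.  152. ] bbox [570.4 119.9 148.9] [21.9 26.8 17.7]
wrist long 115 135 100 med [562.  125.1 125.3] bbox [568.1 120.5 124.7] [16.9 25.2 19.3]
wrist long 60 110 730 med [561.6 127.4  60.5] bbox [571.2 121.1  67.2] [65.7 69.7 14.5]
wrist short 115 135 535 med [581.6 207.7 119.6] bbox [582.1 208.  118.5] [27.7 26.7  6.5]
wrist short 60 110 975 med [571.5 197.3  60.6] bbox [580.4 203.1  84.9] [68.5 69.7 49.8]
top long 160 185 10 med [565.6 108.7 166.9] bbox [567.4 115.5 165.4] [14.8 19.5  8.8]
top long 140 158 21 med [566.3 108.3 146.9] bbox [570.1 115.3 149.8] [20.  20.2 15.7]
top long 115 135 17 med [567.9 108.4 126.6] bbox [569.5 113.4 124. ] [18.9 17.2 17.3]
top long 60 110 103 med [563.1 113.6  61.2] bbox [571.9 121.1  69.1] [64.9 67.5 18.3]
top short 60 110 44 med [572.3 183.8  61.5] bbox [571.  183.9  63.9] [44.3 27.9  7.8]
side long 160 185 80 med [570.2 113.2 168.5] bbox [570.8 116.9 166. ] [26.5 30.7 11.6]
side long 140 158 66 med [566.4 108.  148.9] bbox [571.5 112.  148.9] [27.9 19.8 17.7]
side long 115 135 64 med [564.4 107.8 125.4] bbox [569.3 115.1 124.7] [23.4 25.5 19.4]
side long 60 110 167 med [568.5 115.9  61.4] bbox [570.5 121.2  84.7] [67.5 69.2 49.4]
side short 115 135 55 med [580.5 204.  119.1] bbox [580.  207.1 119.6] [26.9 29.3  7.9]
side short 60 110 196 med [573.3 197.2  74.2] bbox [574.5 201.6  84.7] [57.4 64.2 49.3]
```

```bash
python3 -m jog '[{"tx":-11,"ty":-6,"tz":30,"ax":0,"ay":0,"az":0,"jaw":-1},{"tx":0,"ty":0,"tz":50,"ax":0,"ay":0,"az":0,"jaw":-1},{"tx":0,"ty":0,"tz":45,"ax":0,"ay":0,"az":0,"jaw":-1},{"tx":0,"ty":0,"tz":14,"ax":0,"ay":0,"az":0,"jaw":-1},{"tx":0,"ty":0,"tz":0,"ax":0,"ay":0,"az":0,"jaw":-1}]' 60 && python3 -m jog '[{"tx":0,"ty":0,"tz":0,"ax":0,"ay":0,"az":0,"jaw":1},{"tx":0,"ty":0,"tz":0,"ax":0,"ay":0,"az":0,"jaw":1},{"tx":0,"ty":0,"tz":0,"ax":0,"ay":0,"az":0,"jaw":1},{"tx":0,"ty":0,"tz":0,"ax":0,"ay":0,"az":0,"jaw":1},{"tx":0,"ty":0,"tz":0,"ax":0,"ay":0,"az":0,"jaw":1}]' 60
```

```text
time_s: 3.38
eef_pos: [571.3, 123.0, 129.5]
ee_rot: [0.0, 0.196, 0.981, 0.0]
force: [-0.1, -0.2, 0.1]
grip_width: 0.999
grip_force: 0.0
time_s: 4.0
eef_pos: [571.7, 122.7, 129.8]
ee_rot: [0.001, 0.196, 0.981, 0.0]
force: [-0.1, -0.7, 5.3]
grip_width: 0.288
grip_force: 58.6
```

```bash
python3 -m jog '[{"tx":0,"ty":0,"tz":-20,"ax":0,"ay":0,"az":0,"jaw":1},{"tx":0,"ty":0,"tz":-30,"ax":0,"ay":0,"az":0,"jaw":1},{"tx":0,"ty":0,"tz":-45,"ax":0,"ay":0,"az":0,"jaw":1},{"tx":0,"ty":0,"tz":-55,"ax":0,"ay":0,"az":0,"jaw":1},{"tx":0,"ty":0,"tz":0,"ax":0,"ay":0,"az":0,"jaw":1}]' && python3 - <<'E'
from cloud import *
s=sense();print(s["eef_pos"])
out=[]
for cam in("wrist","side","top"):
    c=capture(cam);P,us,vs=cloud(c,s)
    if cam!="top":
        x0,y0=(180,110) if cam=="side" else (130,90)
        x1,y1=(340,260) if cam=="side" else (430,371)
        out.append(cv2.resize(c["color"][y0:y1,x0:x1,::-1],(400,375)))
    m=np.hypot(P[:,0]-s["eef_pos"][0],P[:,1]-s["eef_pos"][1])<30
    for lo in range(150,290,15):
        Q=P[m&(P[:,2]>lo)&(P[:,2]<lo+15)]
        if len(Q)>4: print(cam,lo,len(Q),"med",np.median(Q,0),"bbox",(Q.min(0)+Q.max(0))/2,np.ptp(Q,axis=0))
cv2.imwrite("pics/f.png",np.hstack(out))
E
```

```text
time_s: 4.62
eef_pos: [572.3, 122.9, 282.8]
ee_rot: [0.004, 0.196, 0.981, 0.001]
force: [0.5, 0.2, -2.2]
grip_width: 0.284
grip_force: 59.2
[572.3 122.9 282.8]
wrist 165 35 med [571.1 121.1 175.6] bbox [574.3 119.5 174.8] [ 8.4 10.8 10.3]
wrist 180 56 med [570.9 121.1 188.4] bbox [573.  119.9 187.4] [ 5.9 10.8 14.6]
wrist 195 64 med [571.  121.6 202.7] bbox [573.  120.3 202.7] [ 6.2 10.3 14.6]
wrist 210 76 med [570.9 121.6 218. ] bbox [573.6 120.  217.5] [ 7.5 11.2 14.8]
wrist 225 69 med [570.7 121.9 231.3] bbox [572.6 120.2 232.1] [ 6.2 11.  14.1]
wrist 255 112 med [564.3 125.9 267.5] bbox [569.3 122.3 266.6] [14.8 23.6  6.7]
wrist 270 336 med [563.9 125.5 278.6] bbox [569.5 121.7 277.5] [16.5 26.1 14.9]
wrist 285 446 med [563.8 125.6 292.6] bbox [570.3 121.8 292.5] [18.1 26.4 14.9]
side 165 24 med [570.2 115.2 174.2] bbox [571.3 116.1 172.6] [10.3 13.  13.7]
side 180 23 med [569.5 114.7 188.7] bbox [571.6 116.5 187.9] [10.1  9.9 13.6]
side 195 21 med [570.4 114.5 202.7] bbox [571.8 115.  202.5] [10.4  7.5 13.5]
side 210 21 med [569.5 115.5 217.3] bbox [571.1 117.6 217.7] [ 9.3 11.8 13.6]
side 225 29 med [570.7 115.6 233.8] bbox [572.4 115.9 232.7] [11.3  8.  14.1]
side 240 20 med [570.6 115.8 247.2] bbox [572.6 115.1 247.7] [10.4  7.8 11.5]
side 255 36 med [567.1 108.6 265.4] bbox [569.3 112.8 263.5] [22.1 19.5 12. ]
side 270 59 med [567.3 109.2 276.9] bbox [570.1 114.7 277.1] [22.8 22.2 14.2]
side 285 70 med [567.4 109.1 292.7] bbox [572.9 114.1 292.3] [27.9 20.  14.7]
top 165 8 med [570.1 114.5 171.6] bbox [571.4 116.6 172.3] [ 7.9  6.7 14.6]
top 180 9 med [568.8 115.3 188.5] bbox [571.3 118.2 187. ] [ 8.8  8.7 11.1]
top 195 7 med [569.2 116.  205.1] bbox [570.3 117.7 202. ] [5.  8.2 8.9]
top 210 6 med [569.  116.9 217.2] bbox [569.9 118.  215.5] [3.8 5.9 9.9]
top 255 5 med [561.1 116.8 267.2] bbox [561.4 117.9 265.7] [2.2 5.4 8.3]
top 270 6 med [560.8 121.6 277.6] bbox [560.5 120.8 275.4] [1.3 9.8 8. ]
```

View pics/f.png

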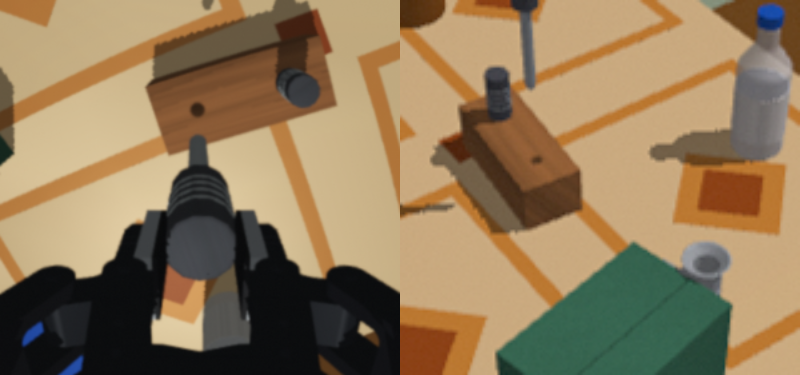

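The pin is held upright, with its tip at about z 168 and clear of the block. The short pin is still in its hole. Next I carry the pin near the mouth and look again.

```bash
python3 -m jog '[{"tx":-18,"ty":-34,"tz":0,"ax":0,"ay":0,"az":0,"jaw":1},{"tx":-23,"ty":-45,"tz":0,"ax":0,"ay":0,"az":0,"jaw":1},{"tx":-23,"ty":-45,"tz":0,"ax":0,"ay":0,"az":0,"jaw":1},{"tx":-23,"ty":-45,"tz":0,"ax":0,"ay":0,"az":0,"jaw":1},{"tx":-16,"ty":-30,"tz":0,"ax":0,"ay":0,"az":0,"jaw":1}]' && python3 -m jog '[{"tx":0,"ty":0,"tz":0,"ax":0,"ay":0,"az":0,"jaw":1},{"tx":0,"ty":0,"tz":0,"ax":0,"ay":0,"az":0,"jaw":1}]' && cat > rel.py <<'E'
from cloud import *
import sys
s=sense();c=capture("wrist");P,us,vs=cloud(c,s);e=np.array(s["eef_pos"]);Rm=rot(s)
save(sys.argv[1],c)
T=Rm.inv().apply(P-e)
for lo,r in((60,6),(75,6),(90,6),(35,6),(-20,14),(0,14)):
    Q=T[(np.hypot(T[:,0]+4,T[:,1])<(18 if r==14 else 14))&(T[:,2]>lo)&(T[:,2]<lo+15)]
    if len(Q)>8: print("tool z",lo,len(Q),"med",np.median(Q,0),"axis",*circ(Q,r))
Q=P[(np.hypot(P[:,0]-584,P[:,1]+168)<45)&(P[:,2]>133)&(P[:,2]<145)]
Q=Q[Q[:,2]>Q[:,2].max()-6] if len(Q) else Q
print("rim pts",len(Q),Q.mean(0),(Q.min(0)+Q.max(0))/2,np.ptp(Q,axis=0),circ(Q,22))
for n,z in(("hinge_mouth",138),("lid_eye",87)):
    for d in place_of(n,"wrist")[:2]: print(n,d["conf"],d["centre"],at_z(c,d["centre"],z,s))
E
python3 rel.py g.png
```

```text
time_s: 5.4
eef_pos: [589.1, -102.6, 276.9]
ee_rot: [-0.002, 0.197, 0.98, 0.0]
force: [-0.7, 0.5, -0.2]
grip_width: 0.282
grip_force: 59.2
time_s: 5.65
eef_pos: [589.4, -99.9, 277.8]
ee_rot: [-0.001, 0.196, 0.981, 0.0]
force: [-0.4, 0.2, -1.4]
grip_width: 0.285
grip_force: 59.2
tool z 60 75 med [ 1.4 -2.3 67.1] axis [-3.9 -2. ] 0.1673564016632735
tool z 75 65 med [ 1.5 -2.5 82.3] axis [-3.8 -2.2] 0.16148262481407705
tool z 90 51 med [ 1.5 -2.6 97. ] axis [-3.8 -2.4] 0.1337975217316992
tool z 35 29 med [ 1.8 -1.5 47. ] axis [-3.9 -1.6] 0.1426785435542746
tool z -20 485 med [  8.3  -1.2 -14. ] axis [-4.1 -0.7] 0.3125352087732026
tool z 0 312 med [ 8.4 -1.3  7.2] axis [-4.1 -1. ] 0.2848004178719185
rim pts 791 [ 584.4 -167.   136.7] [ 583.8 -166.4  136.9] [46.  46.8  6. ] (array([ 583.7, -165.9]), np.float64(3.1347122839158623))
hinge_mouth 0.96 [10.7, 244.6] [ 515.7 -480.5  138. ]
hinge_mouth 0.58 [219.4, 203.8] [ 582.9 -165.2  138. ]
lid_eye 0.96 [225.5, 193.8] [ 584.1 -168.1   87. ]
```

View pics/g.png

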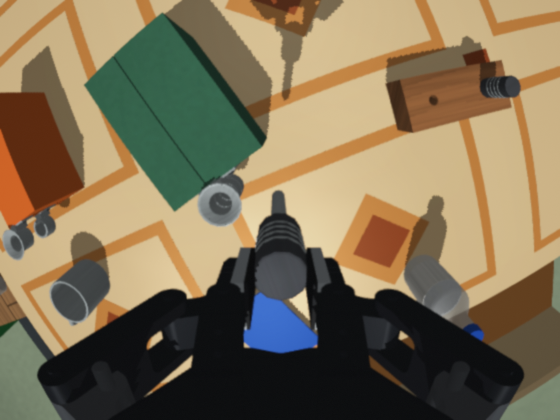

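The wrist view shows the mouth of the green case at (219,204), with the pin's tip in front at (279,195). Its ray at z 138 agrees with the depth rim, (583.8,-166.3). The orange look-alike is at the far left (17,240). Moving over the mouth now.

```bash
python3 -m jog '[{"tx":-8,"ty":-31,"tz":0,"ax":0,"ay":0,"az":0,"jaw":1},{"tx":-9,"ty":-32,"tz":0,"ax":-0.016,"ay":0,"az":0,"jaw":1},{"tx":0,"ty":0,"tz":0,"ax":0,"ay":0,"az":0,"jaw":1},{"tx":0,"ty":0,"tz":0,"ax":0,"ay":0,"az":0,"jaw":1}]' && python3 rel.py i.png
```

```text
time_s: 6.3
eef_pos: [581.3, -164.3, 278.9]
ee_rot: [0.002, 0.196, 0.981, 0.008]
force: [-0.8, 0.5, -1.0]
grip_width: 0.281
grip_force: 59.3
tool z 60 77 med [ 1.3 -2.3 67.7] axis [-3.9 -2. ] 0.17008857396440605
tool z 75 63 med [ 1.5 -2.5 81.7] axis [-3.8 -2.2] 0.14760552304036118
tool z 90 56 med [ 1.5 -2.6 97.7] axis [-3.8 -2.4] 0.18745263615652313
tool z 35 29 med [ 1.8 -1.5 46.7] axis [-3.9 -1.6] 0.1726430726583313
tool z -20 487 med [  8.3  -1.1 -13.8] axis [-4.1 -0.7] 0.3154332906106069
tool z 0 321 med [ 8.3 -1.3  7.3] axis [-4.1 -1. ] 0.27694736651233587
rim pts 725 [ 582.2 -165.6  136.5] [ 583.8 -166.1  136.9] [45.7 46.3  6. ] (array([ 584.2, -166.2]), np.float64(2.9837085708650135))
hinge_mouth 0.94 [35.9, 236.4] [ 517.7 -478.2  138. ]
hinge_mouth 0.91 [277.1, 189.7] [ 585.3 -167.7  138. ]
lid_eye 0.78 [272.6, 178.7] [ 582.6 -171.9   87. ]
```

View pics/i.png

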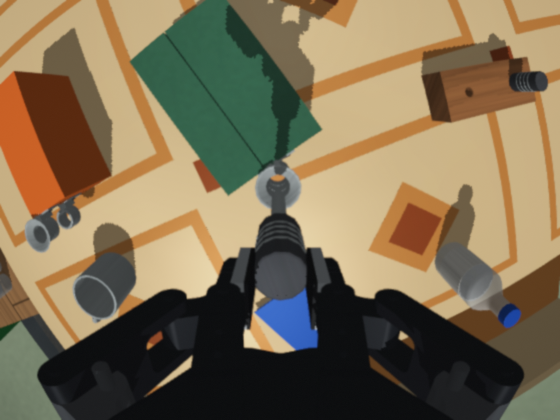

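The tip is centred over the mouth at (278,188), within 1 mm in numbers. Descending in slow steps.

```bash
python3 -m jog '[{"tx":0,"ty":-0.3,"tz":15,"ax":0,"ay":0,"az":0,"jaw":1},{"tx":0,"ty":-0.3,"tz":15,"ax":0,"ay":0,"az":0,"jaw":1},{"tx":0,"ty":-0.2,"tz":12,"ax":0,"ay":0,"az":0,"jaw":1},{"tx":0,"ty":-0.2,"tz":10,"ax":0,"ay":0,"az":0,"jaw":1},{"tx":0,"ty":0,"tz":0,"ax":0,"ay":0,"az":0,"jaw":1}]'
```

```text
time_s: 7.08
eef_pos: [580.9, -165.3, 226.0]
ee_rot: [0.001, 0.196, 0.981, 0.008]
force: [0.3, -0.4, -0.8]
grip_width: 0.286
grip_force: 59.3
```

```bash
python3 -m jog '[{"tx":0,"ty":-0.2,"tz":11,"ax":0,"ay":0,"az":0,"jaw":1},{"tx":0,"ty":-0.2,"tz":11,"ax":0,"ay":0,"az":0,"jaw":1},{"tx":0,"ty":-0.2,"tz":11,"ax":0,"ay":0,"az":0,"jaw":1},{"tx":0,"ty":-0.2,"tz":11,"ax":0,"ay":0,"az":0,"jaw":1},{"tx":0,"ty":0,"tz":0,"ax":0,"ay":0,"az":0,"jaw":1}]'
```

```text
time_s: 7.7
eef_pos: [580.7, -165.3, 181.8]
ee_rot: [0.001, 0.196, 0.981, 0.008]
force: [-1.0, 0.2, -1.0]
grip_width: 0.284
grip_force: 59.3
```

```bash
python3 -m jog '[{"tx":0,"ty":-0.2,"tz":10,"ax":0,"ay":0,"az":0,"jaw":1},{"tx":0,"ty":-0.2,"tz":10,"ax":0,"ay":0,"az":0,"jaw":1},{"tx":0,"ty":-0.1,"tz":6,"ax":0,"ay":0,"az":0,"jaw":1},{"tx":0,"ty":0,"tz":0,"ax":0,"ay":0,"az":0,"jaw":1}]'
```

```text
time_s: 8.2
eef_pos: [580.9, -165.5, 156.3]
ee_rot: [0.001, 0.196, 0.981, 0.008]
force: [-1.3, 0.8, -1.7]
grip_width: 0.285
grip_force: 59.3
```

```bash
python3 -m jog '[{"tx":0,"ty":0,"tz":2,"ax":0,"ay":0,"az":0,"jaw":1},{"tx":0,"ty":0,"tz":1,"ax":0,"ay":0,"az":0,"jaw":1},{"tx":0,"ty":0,"tz":0,"ax":0,"ay":0,"az":0,"jaw":1}]' && python3 -m jog '[{"tx":0,"ty":0,"tz":0,"ax":0,"ay":0,"az":0,"jaw":0.1},{"tx":0,"ty":0,"tz":0,"ax":0,"ay":0,"az":0,"jaw":-0.4},{"tx":0,"ty":0,"tz":0,"ax":0,"ay":0,"az":0,"jaw":-1},{"tx":0,"ty":0,"tz":0,"ax":0,"ay":0,"az":0,"jaw":-1},{"tx":0,"ty":0,"tz":0,"ax":0,"ay":0,"az":0,"jaw":-1}]'
```

```text
time_s: 8.57
eef_pos: [581.1, -165.5, 154.1]
ee_rot: [0.002, 0.196, 0.981, 0.008]
force: [0.9, 0.1, -0.5]
grip_width: 0.283
grip_force: 59.4
time_s: 9.2
eef_pos: [581.1, -165.5, 153.9]
ee_rot: [0.002, 0.196, 0.981, 0.008]
force: [-0.7, 1.0, 0.2]
grip_width: 1.0
grip_force: 0.0
```

```bash
python3 -m jog '[{"tx":0,"ty":0,"tz":-20,"ax":0,"ay":0,"az":0,"jaw":-1},{"tx":0,"ty":0,"tz":-40,"ax":0,"ay":0,"az":0,"jaw":-1},{"tx":0,"ty":0,"tz":-40,"ax":0,"ay":0,"az":0,"jaw":-1},{"tx":0,"ty":0,"tz":-30,"ax":0,"ay":0,"az":0,"jaw":-1},{"tx":0,"ty":0,"tz":0,"ax":0,"ay":0,"az":0,"jaw":-1}]' && python3 - <<'E'
from cloud import *
s=sense();c=capture("wrist");P,us,vs=cloud(c,s);t=capture("side")
m=np.hypot(P[:,0]-584,P[:,1]+166)<30
Q=P[m&(P[:,2]>150)&(P[:,2]<215)]; top=Q[Q[:,2]>Q[:,2].max()-3]
print("top",len(top),np.median(top,0),(top.min(0)+top.max(0))/2,np.ptp(top,axis=0))
for lo in(140,155,170):
    q=Q[(Q[:,2]>lo)&(Q[:,2]<lo+14)]
    if len(q)>8: print(lo,np.median(q,0),circ(q,14))
for n,z in(("lid_eye",87),("short_pin_grip",90)):
    for d in place_of(n,"wrist")[:2]: print(n,d["conf"],d["centre"],at_z(c,d["centre"],z,s))
cv2.imwrite("pics/j.png",np.hstack([cv2.resize(c["color"][60:360,130:430,::-1],(400,400)),cv2.resize(t["color"][120:320,180:380,::-1],(400,400))]))
E
```

```text
time_s: 9.82
eef_pos: [580.9, -167.8, 286.1]
ee_rot: [0.004, 0.196, 0.981, 0.007]
force: [-0.2, -0.2, -0.2]
grip_width: 0.999
grip_force: 0.0
top 669 [ 582.7 -164.6  192.7] [ 582.6 -163.9  193. ] [26.7 26.7  3. ]
140 [ 571.4 -165.4  152.1] (array([ 583.5, -166.1]), np.float64(0.222331318790989))
155 [ 570.8 -162.9  161.2] (array([ 583.3, -165.3]), np.float64(0.2655424654721798))
170 [ 571.1 -163.   177.1] (array([ 583.3, -164.6]), np.float64(0.24028712586028442))
short_pin_grip 0.83 [529.0, 84.0] [588.2 211.5  90. ]
```

View pics/j.png

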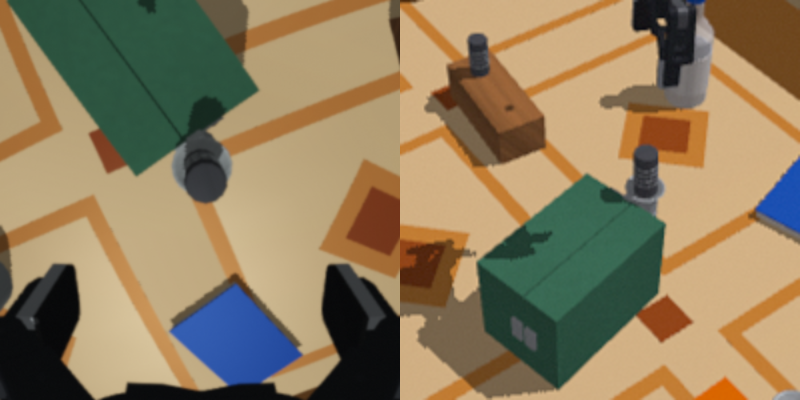

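The pin is home: its knob top is at z 192.5, so the centre is about 162, which is 24 mm above the rim. It is about 1 mm off the axis and leans less than 4 degrees. The lid and the short pin stand undisturbed, and the gripper is clear.

```bash
python3 -c "
from rig import finish_job
print(finish_job())"
```

```text
the job is handed in; nothing more can be done
None
```

I put the long pin through all three knuckles with its knob home in the top one, left the short pin and both halves of the case standing, and handed the job in (no verdict was returned).

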